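# Set the contact load of a probe stand on a covered specimen

### The arm

A 6-joint arm with a two-finger parallel gripper is mounted at the origin on a cart in front of the work surface, level with it; the furniture and walls round the work are solid. World frame = base frame: x ahead of the robot, y to its left, z up, the work surface at z = 0. Lengths are in m, angles in rad, forces in N, time in s.
With the tool pointing down it reaches from about 0.35 to 1 m from the base axis. Payload 7.1 kg.
Tool frame: the origin (TCP) lies at the very end of the fingers, on their centre line; the grasp point (between the pads) lies arm.grip_point_offset behind it (arm.grip_point_offset is the distance from the TCP to the grasp point, in m); z points along the fingers, y is the line along which they close (so a half turn about z gives the same grasp; the last joint's range is limited). The gripper opens to 85 mm and grips with 20 to 120 N. Pads are 22 mm wide; open, the fingers measure 114 mm over their backs; the gripper's body (76 mm by 85 mm) begins 54 mm behind the grasp point. The pads swing forward as they close: fully open they stand 13 mm farther back than shut.
Start: joints at [1.216, 0.423, 1.63, -0, 1.089, -0.019], TCP at [0.206, 0.59, 0.231] pointing down, gripper open.
Joint ranges: [-3, 3], [-0.9, 2.11], [0.09, 2.58], [-1.31, 4.45], [0.11, 2.69], [-2.54, 2.54]. Speed limits (rad/s): [2.39, 2.39, 3.01, 3.14, 3.14, 3.14].

### API

Orientations are given as a unit quaternion [w, x, y, z].
In Python, from cell import arm, hand, kinematics, readout, capture gives the robot as it stands. Calls block until the motion is done:
- arm.move_to(position, orientation): joint-space move of the TCP to a pose.
- arm.movel(position, rotation=None, max_speed=0.15): straight line of the TCP; rotation=None keeps the orientation; max_speed is the mean speed in m/s.
- arm.movej(angles): joint-space move.
- hand.grip(opening, grip_force=None): finger opening in m; grip_force is the grip in N (None keeps the last); returns when the fingers have stopped.
- arm.dwell(seconds).
- kinematics.inverse_kinematics(position, orientation): joint angles nearest the present ones, or None.
- readout.read_state(): the state.
- capture(name): name is "scene" or "top"; returns a dict with "image" (384x512x3 uint8, blue, green, red), "z_map" (384x512 float32, m along the optical axis (not along the pixel's ray), 0 where there is no reading), "fx", "fy", "cx", "cy" (pixels), "rvec" (rotation vector, rad) and "tvec" (3), from world to camera coordinates, as OpenCV has them. Camera axes: x right, y down, z forward; pixel columns grow to the right and rows downward; lengths in m; the calibration is good to about 2 mm. A picture is of the moment at which its call begins.
A pose or a line that the arm cannot do raises arm.PlanningError and nothing moves.
- arm.close_job(): hands the job in; it is judged then, once.
The state is a dict: "clock": time; "joint_pos": joint angles; "dq": joint speeds; "tau": joint torques, N m; "tool_pos": TCP position; "tool_rot": TCP orientation; "ft_force": force on the tool from outside, world axes, zero at the start; "torque": the same for the moment, N m; "gripper_width": finger opening in m; "gripper_force": force on a finger pad.
Only numpy, scipy, OpenCV 4.12 (cv2) and the standard library are available. Lean on these libraries where they do the work, as an engineer would, in place of code of your own. Each camera call takes 0.05 s, during which the arm holds its last target. There are 200 camera calls.

### The job

Check the rubber stopper that stands under the probe of the hand-cranked stand: turn the tray's white cover by its knob until its opening is centred under the probe, then crank the handwheel so that the spring-loaded foot goes down through the opening, lands on the stopper and is pushed in until its pointer stands at the long mark of the scale. Do not bring the foot down on the closed cover, do not push the pointer past the last line of the scale, and leave the other things on the bench where they are.

Things in the scene. Friction and masses are not known exactly. Their poses are not given: they have to be found in the camera images.
- stand: the hand-cranked probe stand, grey base 262 x 196 mm, 14 mm high, fixed to the bench. Origin on the bench, z up, own +x away from the robot at yaw 0. In its frame (mm): tray axis x -60; probe axis x -8; screw and handwheel axis x 55 (all y 0); two 16 mm columns at x 55, y +42 and -42, carry a crown plate 46 x 124 mm at height 200 to 214
- tray_centre (a point): point on the axis of the round tray (168 mm across), at the cover's top face, 60.5 mm above the bench. Under the cover six compartments at 60 degree pitch, mid radius 52 mm, one exactly under the probe; tray floor 18 mm above the bench. Stoppers 24 or 30 mm tall stand in them; which one is under the probe is not told: find by touch where the foot lands
- cover (a joint): angle of the white cover, rad: a flat disc 172 mm across, 4 mm thick, on the tray, with one opening 48 degrees wide, radius 28 to 78 mm. 0 = opening centred under the probe; grows counter-clockwise from above; starts between 0.6 and 2.0; stops at -0.5 and 2.5; stays where it is left (about 1 N at the knob turns it)
- opening (a point): middle of the cover's opening, at 52 mm radius, on the cover's top face; turns with the cover
- cover_knob (a point): top centre of the black upright round knob on the cover, 15 mm thick and 26 mm tall, at 66 mm radius from the tray's axis, 123 degrees counter-clockwise (from above) of the middle of the opening; at the end it stands at the left front of the tray
- wheel_centre (a point): centre of the black handwheel (100 mm across) on top of the stand, on its axis, at the top face of the rim (234 mm above the bench)
- crank_top (a point): top centre of the handwheel's upright revolving crank handle: a black round sleeve 16 mm thick and 38 mm tall (236 to 274 mm above the bench) at 40 mm from the wheel's axis; the sleeve spins freely on its pin, so a hand can hold it and go round without turning
- handwheel (a joint): angle of the handwheel, rad; grows clockwise seen from above, and clockwise lowers the head by 15 mm a turn; about 1.5 N at the crank handle; the screw holds the head where it is left. Starts between 0 and 6.2; the head has about 62 mm of travel in all (26 rad)
- head (a joint): how far the white head has come down from its top position, m; tied to the handwheel by the screw
- foot (a point): centre of the underside of the plunger's steel foot (12 mm across) that hangs 45 mm below the head; 83 mm above the bench when the head is at 0
- plunger (a joint): how far the spring-loaded plunger is pushed up into the head, m: 0 = hanging free, 0.015 = pointer at the long mark, 0.025 = pointer at the last (top) line, 0.030 = end of travel; about 3 N to start it and 9 N at the long mark
- pointer (a point): tip of the black pointer on the plunger, in front of the scale on the head's face towards the robot; goes up in the scale as the plunger is pushed in
- long_mark (a point): the long line of the scale, the fourth of six lines 5 mm apart counted from the lowest; moves with the head
- vial_left: bystander: sample vial 25 mm across, 55 mm tall, beside the stand; origin under its centre
- vial_right: bystander: a second such vial beside it
- spare_stopper: bystander: rubber stopper 33 mm across, 30 mm tall, on the bench beside the stand
- timer: bystander: flat lab timer 62 x 62 x 19 mm beside the stand
- amber_bottle: bystander: amber reagent bottle 58 mm across, 125 mm tall, at the left
- white_bottle: bystander: white reagent bottle 52 mm across, 112 mm tall, at the left
- small_beaker: bystander: glass beaker 70 mm across, 98 mm tall, at the right

How it is judged:
By the outcome, as a careful person would: the job done as asked, in the order asked, and still so for the second after the job is handed in, with the robot touching nothing.
It also fails if it takes over 72 s, if anything falls off the work surface, if the arm or the gripper's body presses on something with over 40 N, if the wrist force passes 120 N, or if a joint passes its speed limit or range.

## Working session

There is one attempt and no reset: what is moved stays moved. The work goes in short steps, each a Python script; the robot and the scene stay as the last script left them, time stands still between calls to the robot, and variables do not carry over. Pictures are saved under pics/ and viewed, at most 10 in all, crops included, and the job is handed in when it is done.

```bash
ls; mkdir -p pics
cat > h.py <<'E'
import numpy as np, cv2
from cell import arm, hand, kinematics, readout, capture
def cam(n):
    c=capture(n); c['R']=cv2.Rodrigues(np.array(c['rvec'],float))[0]; c['t']=np.array(c['tvec'],float).ravel(); return c
def cloud(c):
    v,u=np.mgrid[0:384,0:512]; z=c['z_map'].astype(float)
    p=np.stack([(u-c['cx'])/c['fx']*z,(v-c['cy'])/c['fy']*z,z],-1)
    return (p-c['t'])@c['R']
def ray(c,u,v,h):
    d=c['R'].T@np.array([(u-c['cx'])/c['fx'],(v-c['cy'])/c['fy'],1.]); o=-c['R'].T@c['t']
    return o+d*(h-o[2])/d[2]
def proj(c,P):
    q=c['R']@np.array(P)+c['t']; return c['fx']*q[0]/q[2]+c['cx'],c['fy']*q[1]/q[2]+c['cy']
E
python3 - <<'E'
from h import *
for n in('scene','top'):
    c=cam(n); print(n,c['fx'],c['cx'],c['cy'],-c['R'].T@c['t'],c['R'][2]); cv2.imwrite(f'pics/{n}0.png',c['image'])
    np.savez(n+'0.npz',**c)
print(arm.grip_point_offset,readout.read_state())
E
```

```text
pics
scene 411.350189922392 259.1078449245851 192.13922033491383 [-0.06328072 -1.0120197   0.94361154] [ 0.44990682  0.7245074  -0.52218089]
top 458.13851042302764 244.06280829701174 189.36741741953188 [0.34126147 0.03545833 1.59804918] [ 0.15762999  0.01169564 -0.98742898]
0.0187 {'clock': 0.1, 'joint_pos': array([ 1.21597356e+00,  4.23774129e-01,  1.63060435e+00,  1.03702333e-05,
        1.08857987e+00, -1.89872665e-02]), 'dq': array([ 0.0014479 , -0.00244302, -0.00101456,  0.00066446,  0.00044861,
       -0.00093558]), 'tau': array([-5.39979010e-04, -5.58425796e+01, -2.82444280e+01, -2.76579476e-05,
        2.96329265e-03,  9.60854010e-06]), 'tool_pos': array([0.2057713 , 0.58964284, 0.23062098]), 'tool_rot': array([-1.31398438e-04,  1.67132085e-01,  9.85934278e-01, -6.70103668e-04]), 'ft_force': array([-0.28207599,  0.32057813,  0.92534569]), 'torque': array([ 0.01124844, -0.00745476, -0.00556456]), 'gripper_force': 0.0, 'gripper_width': 0.08500859235488861}
```

View pics/scene0.png

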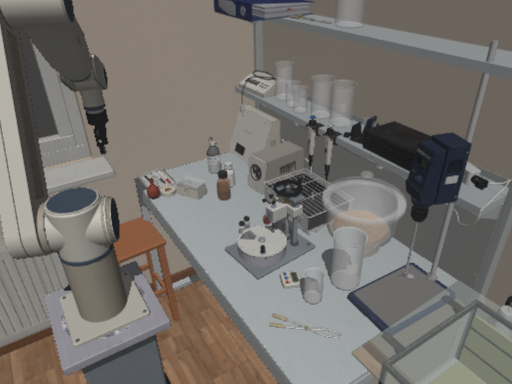

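View pics/top0.png

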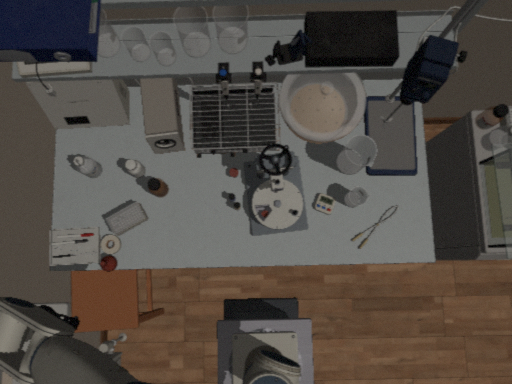

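The stand is at about (270,240) in the scene view and (277,190) in the top view, with its wheel at (275,159) and its cover at (277,204). I'll enlarge both.

Run:
```python
from h import *
s=np.load('scene0.npz');t=np.load('top0.npz')
a=cv2.resize(t['image'][130:250,215:335],None,fx=5,fy=5,interpolation=cv2.INTER_CUBIC)
cv2.imwrite('pics/topc.png',a)
a=cv2.resize(s['image'][170:280,215:325],None,fx=5,fy=5,interpolation=cv2.INTER_CUBIC)
cv2.imwrite('pics/scenec.png',a)
P=cloud(t); im=t['image'].astype(int)
# cover: white at z 0.06
z=P[...,2]; 
m=(abs(z-.0605)<.006)&(im.min(-1)>110); m[:,:215]=0;m[:,335:]=0;m[:130]=0;m[250:]=0
q=P[m]; print('cover',m.sum(),q.mean(0),q.min(0),q.max(0))
hull=cv2.minEnclosingCircle(q[:,:2].astype(np.float32)); print(hull)
# base top z=.014
m=(abs(z-.014)<.005);m[:,:235]=0;m[:,320:]=0;m[:140]=0;m[250:]=0
mm=cv2.morphologyEx(m.astype(np.uint8),cv2.MORPH_OPEN,np.ones((3,3)))
q=P[mm>0]; print('base',cv2.minAreaRect(q[:,:2].astype(np.float32)))
for lo,hi in((.2,.218),(.222,.240),(.245,.29)):
    m=(z>lo)&(z<hi);m[:,:235]=0;m[:,320:]=0;m[:120]=0;m[250:]=0
    q=P[m];print(lo,len(q),q.mean(0),q.min(0),q.max(0), cv2.minEnclosingCircle(q[:,:2].astype(np.float32)))
```

```text
cover 1261 [ 0.53029594 -0.0651315   0.06041198] [ 0.45245026 -0.14196499  0.05451728] [0.61527875 0.02500768 0.06649693]
((0.5368228554725647, -0.05820202827453613), 0.08536852151155472)
base ((0.6120349168777466, -0.047715745866298676), (0.3435603976249695, 0.20137746632099152), 5.743232250213623)
0.2 652 [ 0.69971546 -0.09654022  0.2106229 ] [ 0.58449961 -0.18608982  0.20002598] [0.78182012 0.01584633 0.21795329] ((0.6879169344902039, -0.08599354326725006), 0.11610229313373566)
0.222 570 [ 0.66726408 -0.06421753  0.23056758] [ 0.60081666 -0.18493178  0.22200463] [0.77450599 0.00131074 0.23897356] ((0.6950939297676086, -0.09579546749591827), 0.11632964015007019)
0.245 31 [ 0.67474055 -0.07637159  0.26757859] [ 0.66927676 -0.08379294  0.2463195 ] [ 0.68387716 -0.07028864  0.27737631] ((0.6765483021736145, -0.0765492245554924), 0.007968070916831493)
```

View pics/topc.png

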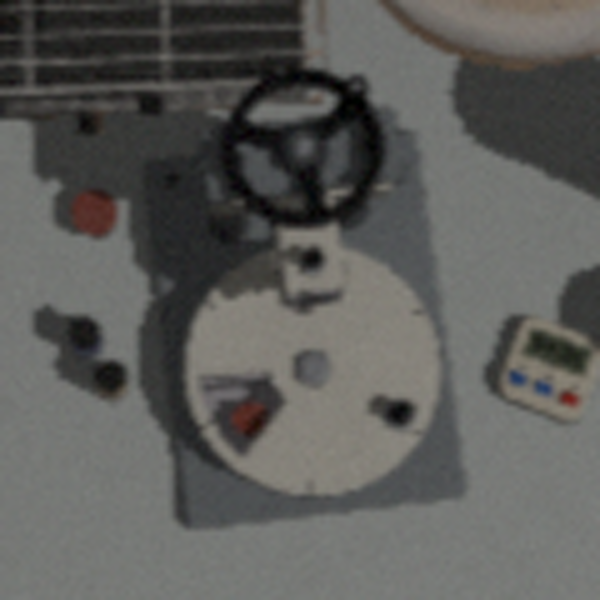

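View pics/scenec.png

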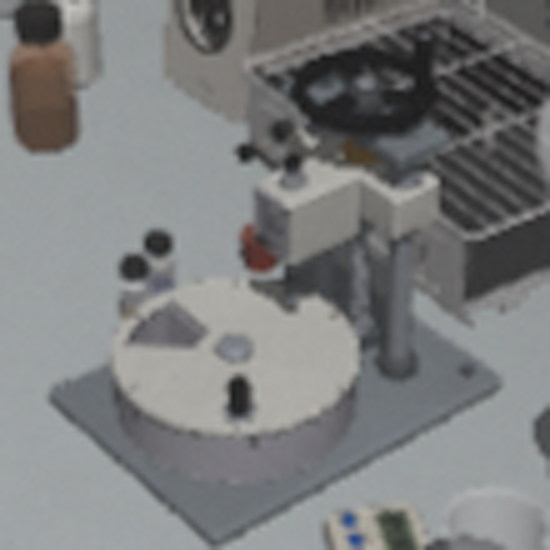

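In the crops, the wheel centre is at about (275.6,159.6), the crank at (285,148), the knob at (295,212) and the hub at (277.6,203.6). The opening is at the left front, near (264,213). Next I'll refine these positions.

Run:
```python
from h import *
t=dict(np.load('top0.npz'));s=dict(np.load('scene0.npz'))
def rays(c,m,h):
    v,u=np.nonzero(m); return np.array([ray(c,a,b,h)[:2] for a,b in zip(u,v)],np.float32)
im=t['image']; hs=cv2.cvtColor(im,cv2.COLOR_BGR2HSV)
def box(m,u0,u1,v0,v1):
    k=np.zeros(m.shape,np.uint8);k[v0:v1,u0:u1]=m[v0:v1,u0:u1];return k
def big(m):
    n,l,st,_=cv2.connectedComponentsWithStats(m);return (l==1+st[1:,4].argmax()).astype(np.uint8)
g=im.max(-1)
w=big(box(g<55,255,295,140,178)); q=rays(t,w,.234); print('wheel',w.sum(),cv2.minEnclosingCircle(q),cv2.fitEllipse(cv2.convexHull(q)))
# cover: bright & warm
print(im[215,285],im[240,280],im[180,310], im[205,240])
cw=big(box((im[...,2].astype(int)-im[...,0]>5)&(g>110),245,310,176,235)); q=rays(t,cw,.0605)
h=cv2.convexHull(q[q[:,0]<.56]);print('cover',cw.sum(),cv2.minEnclosingCircle(q),cv2.fitEllipse(h))
k=big(box(g<60,288,302,205,220)); q=rays(t,k,.0865);print('knob',k.sum(),q.mean(0),q.min(0),q.max(0))
print('hub',ray(t,277.6,203.6,.0605)[:2],'crank',ray(t,285.4,148,.274)[:2],'open',ray(t,263.5,213,.0605)[:2])
# scene view checks: knob top, crank top, wheel
f=lambda a,b:(215+a/5,170+b/5)
print('scene knob',ray(s,*f(238,378),.0865),'crank',ray(s,*f(424,42),.274),'wheelc',ray(s,*f(366,86),.234),'hub',ray(s,*f(235,348),.0605))
for p in ((185,525),(467,490),(418,130)): print('corner',ray(t,215+p[0]/5,130+p[1]/5,.014)[:2])
for p in ((52,395),(215,545),(500,380)): print('scorner',ray(s,*f(*p),.012)[:2])
```

```text
wheel 781 ((0.6495296955108643, -0.025689344853162766), 0.06891109049320221) ((0.6483184695243835, -0.029469408094882965), (0.12738439440727234, 0.13175950944423676), 107.0035629272461)
[121 130 132] [121 123 121] [116 118 115] [81 83 82]
cover 1533 ((0.5415911674499512, -0.05484998971223831), 0.09047596901655197) ((0.5243098735809326, -0.056625667959451675), (0.14158512651920319, 0.17028257250785828), 176.07395935058594)
knob 20 [ 0.502312   -0.11034787] [ 0.49592623 -0.11693561] [ 0.5092972  -0.10345969]
hub [ 0.53523756 -0.05852278] crank [ 0.67378598 -0.07417827] open [ 0.50449398 -0.0100067 ]
scene knob [ 0.50395474 -0.11352152  0.0865    ] crank [ 0.67082725 -0.08499257  0.274     ] wheelc [ 0.6462127  -0.05547115  0.234     ] hub [ 0.5372222  -0.05758467  0.0605    ]
corner [0.43426573 0.03041599]
corner [ 0.45381468 -0.16455603]
corner [ 0.70881906 -0.14124848]
scorner [0.43314252 0.02177717]
scorner [ 0.44858034 -0.17009493]
scorner [ 0.70726344 -0.1408088 ]
```

Run:
```python
from h import *
from scipy.optimize import least_squares
t=dict(np.load('top0.npz'));s=dict(np.load('scene0.npz'))
for n,c,b in(('top',t,(255,300,138,180)),('scene',s,(268,306,172,202))):
    P=cloud(c);z=P[...,2];u0,u1,v0,v1=b
    k=np.zeros(z.shape,bool);k[v0:v1,u0:u1]=1
    q=P[k&(z>.226)&(z<.240)&(c['image'].max(-1)<75)][:,:2]
    for _ in range(3):
        cc,r=cv2.minEnclosingCircle(cv2.convexHull(q.astype(np.float32)))
        # robust ring fit: outer 100mm rim ~ mid radius 45
        f=least_squares(lambda x:np.hypot(q[:,0]-x[0],q[:,1]-x[1])-.045,[.65,-.047],loss='soft_l1',f_scale=.003)
    print(n,len(q),cc,r,f.x)
    q=P[k&(z>.25)&(z<.285)];q2=q[q[:,2]>.266];print('crank',len(q),np.round(q.mean(0),4),len(q2),q2.mean(0),q2.min(0),q2.max(0))
    d=np.array([(0.651,-0.047,.234)]);print(proj(c,d[0]))
P=cloud(s);z=P[...,2]
k=np.zeros(z.shape,bool);k[240:258,255:270]=1
q=P[k&(z>.064)&(z<.095)&(s['image'].max(-1)<75)];print('knob scene',len(q),q.mean(0),q.min(0),q.max(0))
P=cloud(t);z=P[...,2];k[:]=0;k[204:222,287:303]=1
q=P[k&(z>.075)&(z<.095)&(t['image'].max(-1)<75)];print('knob top',len(q),q.mean(0),q.min(0),q.max(0))
# cover disc from scene
P=cloud(s);z=P[...,2];k[:]=0;k[222:262,235:290]=1
q=P[k&(abs(z-.0605)<.004)&(s['image'].max(-1)>110)][:,:2].astype(np.float32);print('cover scene',len(q),cv2.minEnclosingCircle(q))
```

```text
top 426 (0.6506628394126892, -0.046836480498313904) 0.05029890313744545 [ 0.65003995 -0.0463657 ]
crank 28 [ 0.6751 -0.0761  0.2696] 22 [ 0.67621146 -0.07670318  0.27238773] [ 0.66927676 -0.08237778  0.26657931] [ 0.68387716 -0.07028864  0.27737631]
(np.float64(275.7710968120378), np.float64(158.74804209320897))
scene 210 (0.6484127044677734, -0.04947388172149658) 0.053311921656131744 [ 0.64888389 -0.0488645 ]
crank 32 [ 0.6745 -0.081   0.2635] 12 [ 0.67520179 -0.07959839  0.27095552] [ 0.66883154 -0.08351574  0.26668609] [ 0.6824149  -0.07559734  0.27531517]
(np.float64(287.8770165154124), np.float64(185.73098713144347))
knob scene 25 [ 0.50038985 -0.11735114  0.07690106] [ 0.49322408 -0.12299141  0.06559702] [ 0.50702902 -0.11084572  0.08591052]
knob top 17 [ 0.50247035 -0.11418099  0.0854413 ] [ 0.49595154 -0.12125584  0.0766354 ] [ 0.50958327 -0.10746009  0.0931716 ]
cover scene 871 ((0.5484567284584045, -0.05880935490131378), 0.09870698302984238)
```

Measured: tray (0.536,-0.058), wheel (0.650,-0.0475), yaw about 5.4°, crank radius 39.8 mm, knob radius 65.5 mm. These agree with the given sizes. The cover angle comes out near 1.92 rad. Next I grip the knob.

```bash
cat >> h.py <<'E'
from scipy.spatial.transform import Rotation as Rn
T=np.array([.536,-.058]); W=np.array([.650,-.0475]); YAW=.094
def quat(a):
    y=np.array([np.cos(a),np.sin(a),0]); z=np.array([0,0,-1.])
    q=Rn.from_matrix(np.stack([np.cross(y,z),y,z],1)).as_quat(); return q[[3,0,1,2]]
def st(msg=''):
    s=readout.read_state(); print(msg,'t=%.2f'%s['clock'],s['tool_pos'].round(4),'F',s['ft_force'].round(1),'w=%.4f'%s['gripper_width'],s['gripper_force']); return s
def kp(phi,z,r=.066): return [T[0]+r*np.cos(phi),T[1]+r*np.sin(phi),z]
E
python3 - <<'E'
from h import *
for off in(90,-90):
    for d in(238.7,200,160,128.4):
        p=np.radians(d); q=kinematics.inverse_kinematics(kp(p,.068),quat(p+np.radians(off))); print(off,d,None if q is None else np.round(q,2))
for d in range(0,360,60):
    for a in (0,-1.57,1.57):
        q=kinematics.inverse_kinematics([W[0]+.04*np.cos(np.radians(d)),W[1]+.04*np.sin(np.radians(d)),.242],quat(a));print(d,a,None if q is None else np.round(q,2))
E
```

```text
90 238.7 [-0.25  0.52  1.97 -0.    0.66  0.3 ]
90 200 [-0.19  0.49  2.04 -0.    0.62  1.03]
90 160 [-0.1   0.48  2.05 -0.    0.61  1.82]
90 128.4 [-0.04  0.5   2.01 -0.    0.63  2.43]
-90 238.7 None
-90 200 [-0.19  0.49  2.04 -0.    0.62 -2.11]
-90 160 [-0.1   0.48  2.05 -0.    0.61 -1.32]
-90 128.4 [-0.04  0.5   2.01 -0.    0.63 -0.71]
0 0 [-0.09  0.51  1.46 -0.    1.17 -0.09]
0 -1.57 [-0.09  0.51  1.46 -0.    1.17  1.48]
0 1.57 [-0.09  0.51  1.46 -0.    1.17 -1.66]
60 0 [-0.04  0.48  1.51 -0.    1.15 -0.04]
60 -1.57 [-0.04  0.48  1.51 -0.    1.15  1.53]
60 1.57 [-0.04  0.48  1.51 -0.    1.15 -1.61]
120 0 [-0.04  0.42  1.61 -0.    1.11 -0.04]
120 -1.57 [-0.04  0.42  1.61 -0.    1.11  1.53]
120 1.57 [-0.04  0.42  1.61 -0.    1.11 -1.61]
180 0 [-0.1   0.39  1.65 -0.    1.1  -0.1 ]
180 -1.57 [-0.1   0.39  1.65 -0.    1.1   1.47]
180 1.57 [-0.1   0.39  1.65 -0.    1.1  -1.67]
240 0 [-0.15  0.43  1.6  -0.    1.12 -0.15]
240 -1.57 [-0.15  0.43  1.6  -0.    1.12  1.42]
240 1.57 [-0.15  0.43  1.6  -0.    1.12 -1.72]
300 0 [-0.14  0.49  1.5  -0.    1.15 -0.14]
300 -1.57 [-0.14  0.49  1.5  -0.    1.15  1.43]
300 1.57 [-0.14  0.49  1.5  -0.    1.15 -1.71]
```

Run:
```python
from h import *
p=np.radians(238.7);off=np.radians(100)
hand.grip(.05)
arm.move_to(kp(p,.2),quat(p+off)); st('above')
arm.movel(kp(p,.069),max_speed=.15); st('down')
hand.grip(.0,grip_force=20); s=st('grip')
c=cam('scene'); cv2.imwrite('pics/grip.png',cv2.resize(c['image'][150:290,190:350],None,fx=4,fy=4))
for d in(233,):
    arm.movel(kp(np.radians(d),.069),quat(np.radians(d)+off),max_speed=.15); st(d)
```

```text
above t=3.24 [ 0.502  -0.1138  0.2   ] F [ 0.2 -0.5  1.1] w=0.0504 0.0
down t=4.27 [ 0.5023 -0.1145  0.0696] F [ 0.3 -0.4  0.7] w=0.0498 0.0
grip t=4.67 [ 0.5022 -0.1145  0.0697] F [-0.7 -0.2  6.4] w=0.0140 20.72304457426071
233 t=4.97 [ 0.4965 -0.1108  0.0697] F [-2.1 -0.3  7.3] w=0.0134 20.738022923469543
```

View pics/grip.png

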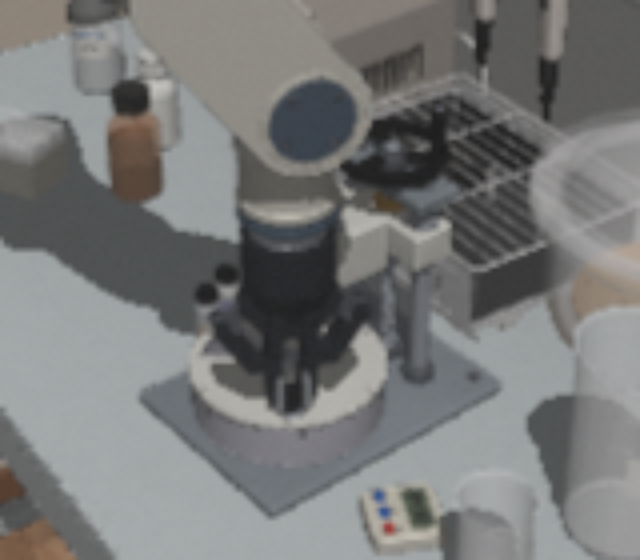

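The picture shows the gripper closed on the knob at about (290,390), with the vials untouched. The width reads about 14 mm, so the grip is good. Now I rotate the cover.

Run:
```python
from h import *
off=np.radians(100)
for d in np.linspace(233,128.4,11)[1:]:
    p=np.radians(d); arm.movel(kp(p,.069),quat(p+off),max_speed=.15); s=st('%.1f'%d)
    if np.linalg.norm(s['ft_force'])>30: print('STOP');break
hand.grip(.045); st('open')
arm.movel(kp(p,.2),max_speed=.25)
arm.movel([.44,.12,.3],max_speed=.3); st()
for n in('scene','top'):
    c=cam(n); np.savez(n+'1.npz',**c)
t=cam('top');s=cam('scene')
a=cv2.resize(t['image'][130:250,215:335],(400,400),interpolation=cv2.INTER_CUBIC)
b=cv2.resize(s['image'][180:260,235:315],(400,400),interpolation=cv2.INTER_CUBIC)
cv2.imwrite('pics/both1.png',np.hstack([a,b]))
```

```text
222.5 t=5.31 [ 0.4872 -0.1026  0.0696] F [-3.7 -0.8  8.2] w=0.0141 20.876059234142303
212.1 t=5.64 [ 0.4795 -0.093   0.0696] F [-3.  -0.8  9.4] w=0.0140 21.005747616291046
201.6 t=5.97 [ 0.4737 -0.0821  0.0696] F [-5.  -0.9 11.5] w=0.0140 21.141057908535004
191.2 t=6.31 [ 0.47   -0.0704  0.0696] F [-5.8  0.4 13.4] w=0.0138 21.273344457149506
180.7 t=6.64 [ 0.4683 -0.0582  0.0695] F [-6.7  1.4 13.7] w=0.0139 21.401414573192596
170.2 t=6.97 [ 0.469  -0.046   0.0695] F [-7.4  3.6 15.8] w=0.0140 21.524397432804108
159.8 t=7.31 [ 0.4717 -0.0342  0.0694] F [-8.2  6.2 16.6] w=0.0141 21.64056658744812
149.3 t=7.64 [ 0.4767 -0.0234  0.0694] F [-9.   6.1 17.3] w=0.0137 21.688669323921204
138.9 t=7.97 [ 0.4834 -0.0132  0.0694] F [-11.7   8.5  18.1] w=0.0139 21.791191399097443
128.4 t=8.31 [ 0.4919 -0.0043  0.0694] F [-10.1  12.9  18.3] w=0.0139 21.839769780635834
open t=8.71 [ 0.4952 -0.0065  0.0689] F [-0.5 -0.3 -0.2] w=0.0451 0.0
 t=10.10 [0.4394 0.1195 0.2984] F [-0.4 -0.8  0.4] w=0.0449 0.0
```

View pics/both1.png

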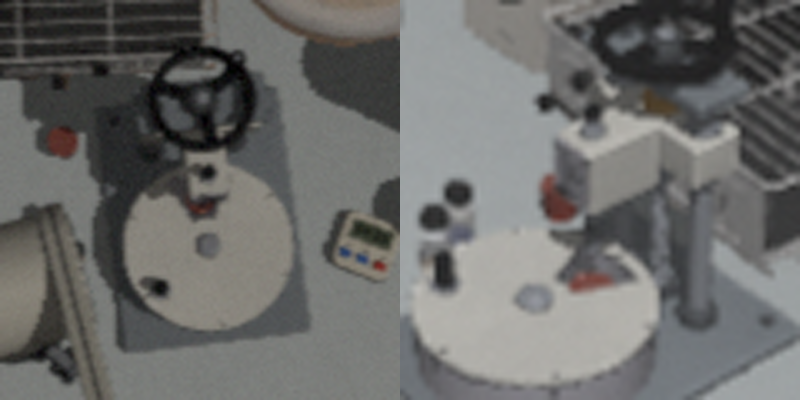

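The opening is now under the head at scene px (273,236), with the red stopper visible. The knob is at top px (261.5,216). Next I check the cover angle, the stopper height and the head height.

Run:
```python
from h import *
t=[cam('top') for _ in range(5)];s=[cam('scene') for _ in range(5)]
def cen(cs,b,f):
    u0,u1,v0,v1=b;o=[]
    for c in cs:
        m=np.zeros((384,512),bool);m[v0:v1,u0:u1]=f(c['image'][v0:v1,u0:u1]);v,u=np.nonzero(m);o.append((u.mean(),v.mean(),len(u),np.median(cloud(c)[m],0)))
    return o
dark=lambda i:i.max(-1)<60
for o in cen(t,(255,268,210,221),dark)[:2]:
    k=ray(t[0],o[0],o[1],.080)[:2]-T; print('knob top',o,np.hypot(*k),np.degrees(np.arctan2(k[1],k[0])))
for o in cen(s,(236,248,228,240),dark)[:2]:
    k=o[3][:2]-T; print('knob scene',o)
    k=ray(s[0],o[0],o[1],.0755)[:2]-T;print(np.hypot(*k),np.degrees(np.arctan2(k[1],k[0])))
red=lambda i:(i[...,2].astype(int)-i[...,0]>35)
z=[]
for c in s:
    P=cloud(c);m=np.zeros((384,512),bool);m[228:242,266:284]=red(c['image'][228:242,266:284])
    z.append(P[m])
z=np.concatenate(z);print('stopper',len(z),np.median(z,0),np.percentile(z[:,2],[5,20,50,80,95]),z.min(0),z.max(0))
# opening edge pixels / head geometry columns in scene
Z=np.mean([c['z_map'] for c in s],0); c=dict(s[0]);c['z_map']=Z;P=cloud(c)
for u in (269,273,278): 
    print(u,[(v,*(P[v,u]*1000).astype(int),int(c['image'][v,u].mean())) for v in range(198,242,2)])
```

```text
knob top (np.float64(260.38461538461536), np.float64(216.69230769230768), 26, array([ 0.49211323, -0.00269816,  0.06644621])) 0.07480703165795266 127.60127459774017
knob top (np.float64(260.38461538461536), np.float64(216.69230769230768), 26, array([ 0.49183851, -0.00270444,  0.0663329 ])) 0.07480703165795266 127.60127459774017
knob scene (np.float64(243.0), np.float64(233.5), 18, array([ 0.48893698, -0.01124089,  0.07997617]))
0.06723685153838824 132.47928589545552
knob scene (np.float64(243.0), np.float64(233.5), 18, array([ 0.48819582, -0.01212466,  0.07811245]))
0.06723685153838824 132.47928589545552
stopper 95 [ 0.59023082 -0.04403301  0.04540942] [0.02909086 0.04310101 0.04540942 0.04700711 0.04846242] [ 0.57439497 -0.05622013  0.02604602] [ 0.60460988 -0.01383199  0.05079559]
269 [(198, np.int64(732), np.int64(192), np.int64(30), 100), (200, np.int64(731), np.int64(190), np.int64(21), 110), (202, np.int64(727), np.int64(185), np.int64(16), 72), (204, np.int64(732), np.int64(193), np.int64(0), 133), (206, np.int64(577), np.int64(-41), np.int64(175), 171), (208, np.int64(573), n
[... 2703 characters left out ...]
nt64(-69), np.int64(144), 134), (218, np.int64(593), np.int64(-72), np.int64(138), 132), (220, np.int64(593), np.int64(-73), np.int64(130), 110), (222, np.int64(639), np.int64(-6), np.int64(64), 70), (224, np.int64(499), np.int64(-207), np.int64(232), 70), (226, np.int64(638), np.int64(-8), np.int64(47), 69), (228, np.int64(639), np.int64(-7), np.int64(37), 98), (230, np.int64(617), np.int64(-39), np.int64(57), 157), (232, np.int64(613), np.int64(-44), np.int64(52), 110), (234, np.int64(615), np.int64(-42), np.int64(42), 102), (236, np.int64(614), np.int64(-43), np.int64(34), 118), (238, np.int64(589), np.int64(-79), np.int64(59), 173), (240, np.int64(583), np.int64(-88), np.int64(58), 174)]
```

Scene heights read about 2 mm low (the cover reads 58.5). The stopper top at about 46 mm therefore corresponds to 48 mm, the 30 mm stopper. The foot at about 81 mm puts the head near 2 mm. I'll check the centring directly from the opening's edges.

Run:
```python
from h import *
s=[cam('scene') for _ in range(4)];c=s[0]
im=np.mean([x['image'] for x in s],0).mean(-1).astype(np.float32)
a=np.radians(np.arange(-40,52,4)+5.4)
for r in(.034,.05,.062,.07,.074):
    uv=np.array([proj(c,[.5366+r*np.cos(x),-.058+r*np.sin(x),.0605]) for x in a],np.float32)
    print(r,cv2.remap(im,uv[None,:,0],uv[None,:,1],cv2.INTER_LINEAR)[0].astype(int).tolist())
print((np.degrees(a)-5.4).round().astype(int).tolist())
```

```text
0.034 [171, 171, 170, 159, 146, 131, 113, 96, 90, 86, 87, 87, 89, 89, 87, 85, 111, 138, 159, 168, 170, 171, 171]
0.05 [174, 173, 173, 172, 151, 127, 100, 88, 86, 89, 86, 82, 82, 82, 79, 79, 102, 145, 168, 171, 172, 172, 171]
0.062 [174, 173, 173, 172, 160, 128, 109, 102, 104, 106, 110, 111, 107, 89, 83, 83, 77, 131, 150, 164, 171, 171, 171]
0.07 [174, 173, 173, 173, 158, 127, 98, 89, 94, 103, 107, 100, 103, 103, 98, 85, 78, 87, 95, 108, 124, 155, 171]
0.074 [174, 175, 174, 173, 164, 146, 127, 121, 126, 131, 121, 112, 130, 109, 97, 85, 73, 84, 87, 92, 95, 130, 168]
[-40, -36, -32, -28, -24, -20, -16, -12, -8, -4, 0, 4, 8, 12, 16, 20, 24, 28, 32, 36, 40, 44, 48]
```

The opening's middle sits at about +2.5°. I'll do a small corrective nudge with a fresh grip.

Run:
```python
from h import *
off=np.radians(100);p=np.radians(129.4)
arm.movel(kp(p,.15),quat(p+off),max_speed=.3)
arm.movel(kp(p,.069),max_speed=.15)
hand.grip(0,grip_force=20);st('grip')
p=np.radians(127); arm.movel(kp(p,.069),quat(p+off),max_speed=.05);s=st('nudged')
d=s['tool_pos'][:2]-T;print(np.degrees(np.arctan2(d[1],d[0])))
hand.grip(.045)
arm.movel(kp(p,.2),max_speed=.25)
arm.movel([.44,.10,.34],quat(0.),max_speed=.3);st()
s=[cam('scene') for _ in range(4)];c=s[0]
np.savez('scene2.npz',**c)
im=np.mean([x['image'] for x in s],0).mean(-1).astype(np.float32)
a=np.radians(np.arange(-40,52,4)+5.4)
for r in(.034,.05,.062):
    uv=np.array([proj(c,[.5366+r*np.cos(x),-.058+r*np.sin(x),.0605]) for x in a],np.float32)
    v=cv2.remap(im,uv[None,:,0],uv[None,:,1],cv2.INTER_LINEAR)[0];k=np.arange(-40,52,4)
    print(r,np.interp(-130,-v[:9],k[:9]),np.interp(130,v[14:],k[14:]))
```

```text
grip t=12.90 [ 0.4948 -0.0069  0.07  ] F [-0.7  2.3  7.4] w=0.0139 20.672901570796967
nudged t=13.15 [ 0.4971 -0.0051  0.07  ] F [0.2 2.2 6.7] w=0.0138 20.756356716156006
126.31792088169993
 t=16.70 [0.4399 0.0999 0.3397] F [-0.3 -0.9  0.6] w=0.0450 0.0
0.034 -22.79324431112999 23.19205389280712
0.05 -23.028412308130708 24.599283290749746
0.062 -21.797301168532 27.08479685280075
```

The opening is centred to within about 1–2°. Now I grip the crank and turn in stages, stopping at 40 mm of head travel, which is short of the expected 50, to inspect.

```bash
cat >> h.py <<'E'
def cp(psi,r=.0402): return [W[0]+r*np.cos(psi),W[1]+r*np.sin(psi),.243]
def crank(d0,d1,step=24,v=.15):
    n=max(1,int(np.ceil(abs(d1-d0)/step))); mx=0
    for d in np.linspace(d0,d1,n+1)[1:]:
        arm.movel(cp(np.radians(d)),max_speed=v); s=readout.read_state()
        e=s['tool_pos'][:2]-W; F=s['ft_force']; mx=max(mx,np.linalg.norm(F))
        log.append([d,np.degrees(np.arctan2(e[1],e[0])),np.hypot(*e)*1000,*F,s['gripper_width']*1000])
        if np.linalg.norm(F)>40: print('STOP',d,F); return d
    return d1
log=[]
E
python3 - <<'E'
from h import *
import h
P0=-50.1
p=cp(np.radians(P0)); 
arm.movel([.55,.0,.34],max_speed=.35)
arm.movel([p[0],p[1],.33],quat(0.),max_speed=.3)
hand.grip(.045); arm.movel(p,max_speed=.15); st('at')
hand.grip(0,grip_force=25); s=st('grip')
e=s['tool_pos'][:2]-W;print(np.degrees(np.arctan2(e[1],e[0])),np.hypot(*e))
d=crank(P0,P0-120);st('120')
print(np.round(h.log,1))
c=cam('scene');cv2.imwrite('pics/crank.png',cv2.resize(c['image'][150:260,210:340],None,fx=5,fy=5))
E
```

```text
at t=19.07 [ 0.6763 -0.0784  0.2439] F [1.  0.4 0.1] w=0.0449 0.0
grip t=19.43 [ 0.6767 -0.0786  0.2445] F [ 1.1 -1.7  5.3] w=0.0152 25.86285384837538
-49.31915528644319 0.04099619496133144
120 t=20.73 [ 0.6114 -0.0533  0.2444] F [3.7 2.  5.9] w=0.0151 26.179065036121756
[[ -74.1  -74.7   40.6   -2.4   -1.1    7.    15.6]
 [ -98.1  -98.9   40.2   -1.7    0.5    7.7   15. ]
 [-122.1 -123.    39.7   -0.7    0.8    7.2   15.3]
 [-146.1 -147.1   39.3    0.8    2.8    5.5   15. ]
 [-170.1 -171.4   39.     3.7    2.     5.9   15.1]]
```

View pics/crank.png

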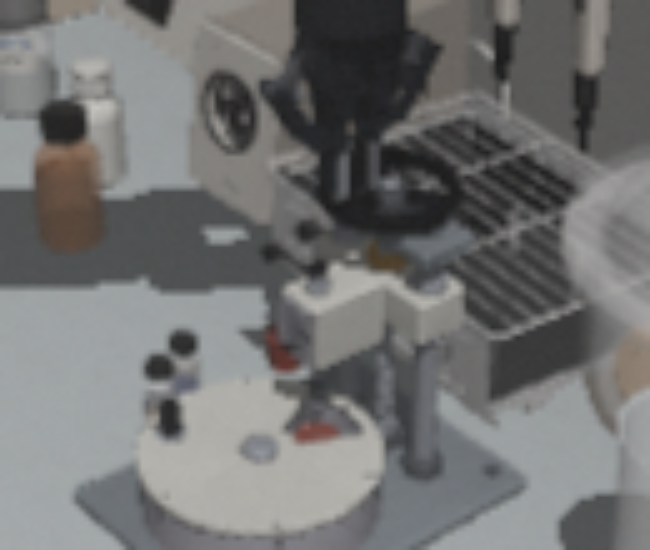

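The hand holds the crank, the head is going down and forces are low (under 8 N). I'll continue to 44 mm with frequent images.

Run:
```python
from h import *
import h
H=lambda hh:-50.1-(hh-2.31)*24
d=-170.1; S=[];hs=[20,28,31,33,35,37,39,41,43,44]
for hh in [None]+hs:
    if hh: d=crank(d,H(hh))
    ims=[cam('scene') for _ in range(2)]
    S.append((hh or 7.31,np.mean([x['image'] for x in ims],0),np.mean([x['z_map'] for x in ims],0)))
    if hh and abs(d-H(hh))>1: break
np.savez('seq.npz',h=[x[0] for x in S],im=np.array([x[1] for x in S]),z=np.array([x[2] for x in S]))
st('end');L=np.array(h.log);print(d,abs(L[:,1]%360-L[:,0]%360).max())
# tangential force per segment
ps=np.radians(L[:,0]);print(np.round(L[:,3]*np.sin(ps)-L[:,4]*np.cos(ps),1).tolist())
crop=[cv2.resize(x[1][195:250,255:300].astype(np.uint8),(200,245),interpolation=cv2.INTER_CUBIC) for x in S]
sel=[crop[i] for i in(0,1,3,5,7,8,9,10)]
cv2.imwrite('pics/seq.png',np.vstack([np.hstack(sel[:4]),np.hstack(sel[4:])]))
```

```text
end t=31.43 [ 0.6859 -0.0283  0.2444] F [ 3.2 -0.9  8.1] w=0.0147 26.45884847966954
-1050.6599999999999 2.1123605617345618
[1.0, 0.8, 1.7, 1.7, 1.4, 1.4, 1.5, 1.5, 1.8, 2.0, 2.2, 1.7, 1.3, 2.2, 1.0, 1.5, 1.7, 1.9, 1.6, 0.8, 2.8, 1.5, 2.2, 1.2, 2.9, 2.8, 1.6, 1.2, 2.1, 1.9, 1.1, 2.2, 0.5, 1.3, 1.7, 1.2, 2.3]
```

View pics/seq.png

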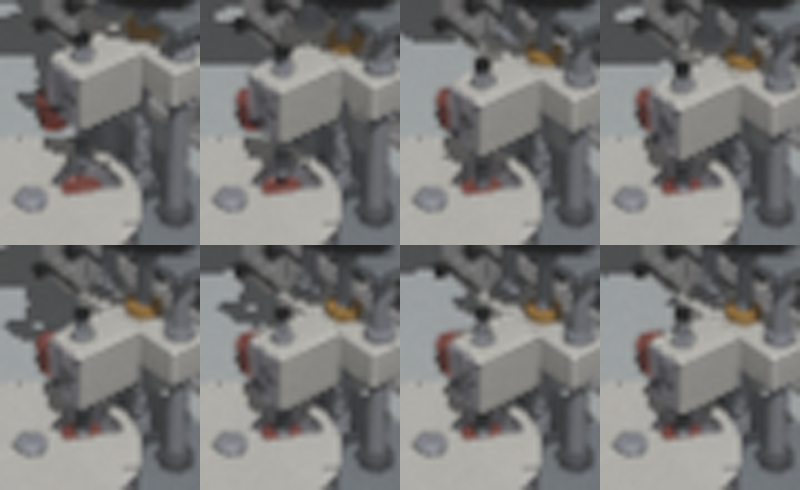

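In the sequence, the black plunger cap (near crop row 68) stops descending in the lower frames while the white head keeps going, so the foot has landed. I'll quantify where it landed.

Run:
```python
from h import *
d=np.load('seq.npz');c=np.load('scene0.npz');c=cam('scene')
for hh,im,z in zip(d['h'],d['im'],d['z']):
    g=im.mean(-1)
    # black cap: darkness centroid in window centred on darkest pixel cols 270-276
    w=g[198:216,271:277]; 
    pr=w[:, :].min(1); 
    # cap centroid: dark blob surrounded
    r0=np.argmin(pr[2:])+2; lo,hi=max(0,r0-3),min(18,r0+4)
    ww=np.clip(95-w[lo:hi],0,None); cy=(ww.sum(1)*np.arange(lo,hi)).sum()/ww.sum()+198
    # white right face of head: top and bottom edges at cols 277-283 : bottom edge
    e=[]
    for u in range(276,284):
        col=g[:,u]; 
        k=np.where(col[205:232]>115)[0]+205
        b=k.max(); e.append(b+(col[b]-105)/(col[b]-col[b+1]+1e-6) - (u-280)*-.45)
    print(hh,'cap %.2f'%cy,'headbottom %.2f'%np.median(e),'diff %.2f'%(np.median(e)-cy))
a=proj(c,[.588,-.053,.17]);b=proj(c,[.588,-.053,.18]);print('px per 10mm',a[1]-b[1])
```

```text
7.31 cap 202.87 headbottom 229.30 diff 26.44
20.0 cap 205.70 headbottom 223.69 diff 17.99
28.0 cap 208.12 headbottom 225.46 diff 17.34
31.0 cap 209.23 headbottom 226.43 diff 17.20
33.0 cap 209.77 headbottom 226.73 diff 16.96
35.0 cap 209.83 headbottom 227.17 diff 17.34
37.0 cap 209.87 headbottom 227.51 diff 17.63
39.0 cap 209.86 headbottom 227.97 diff 18.11
41.0 cap 209.93 headbottom 228.48 diff 18.55
43.0 cap 209.75 headbottom 228.89 diff 19.14
44.0 cap 210.03 headbottom 229.26 diff 19.23
px per 10mm 2.469500842276773
```

Three measurements agree that landing is at about 34.4±1 mm of travel: the stationary cap, the stopper depth, and the 35 mm computed for the 30 mm stopper. I'll go on to 49.9 mm, release and verify.

Run:
```python
from h import *
import h
d=crank(-1050.66,-50.1-(49.9-2.31)*24);s=st('end')
print(d,np.round(h.log[-1],1))
hand.grip(.04); s=st('rel')
arm.movel([s['tool_pos'][0],s['tool_pos'][1],.34],max_speed=.2)
arm.movel([.48,.16,.36],max_speed=.3); st('away')
P=[cam('scene') for _ in range(6)];t=cam('top')
im=np.mean([x['image'] for x in P],0); np.savez('fin.npz',im=im)
g=im.mean(-1);w=g[198:216,271:277];r0=np.argmin(w.min(1)[2:])+2;ww=np.clip(95-w[r0-3:r0+4],0,None);print('cap',(ww.sum(1)*np.arange(r0-3,r0+4)).sum()/ww.sum()+198)
# crank angle from top
Q=cloud(t);z=Q[...,2];k=np.zeros(z.shape,bool);k[138:180,255:300]=1
q=Q[k&(z>.262)&(z<.285)];m=q.mean(0);e=m[:2]-W;print('crank',len(q),m,np.hypot(*e),np.degrees(np.arctan2(e[1],e[0])))
a=cv2.resize(im[200:245,255:295].astype(np.uint8),(400,450),interpolation=cv2.INTER_CUBIC)
b=cv2.resize(t['image'][130:250,215:335],(400,450));cv2.imwrite('pics/fin.png',np.hstack([cv2.convertScaleAbs(a,alpha=1.4),b]))
```

```text
end t=33.03 [ 0.6341 -0.0842  0.2444] F [-0.1  2.3  8.9] w=0.0148 26.588451373390853
-1192.2599999999998 [-1.1923e+03 -1.1340e+02  4.0000e+01 -1.0000e-01  2.3000e+00  8.9000e+00
  1.4800e+01]
rel t=33.40 [ 0.6342 -0.0848  0.2423] F [-0.5 -0.5 -0.4] w=0.0400 0.0
away t=35.15 [0.4802 0.1595 0.3596] F [ 0.1 -0.2  1.5] w=0.0403 0.0
cap 210.1404622200934
crank 22 [ 0.63293295 -0.08261381  0.27261855] 0.039041824983780546 -115.92204465918297
```

View pics/fin.png

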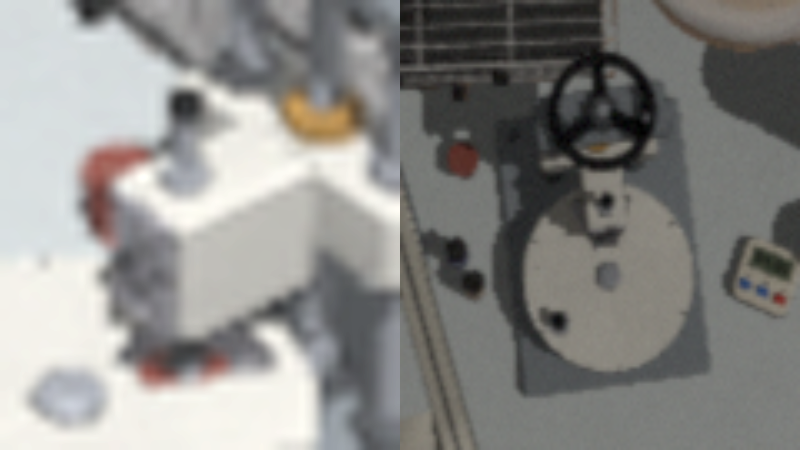

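The final view shows the foot on the red stopper at crop (180,365), the plunger cap raised, the crank at about −115° as intended, and the cover and bystanders in place. A line fit puts landing at about 34.65 mm, so the plunger is pushed in about 15.2 mm.

```bash
python3 -c "
from h import *
print(arm.close_job())"
```

```text
the job is handed in; nothing more can be done
None
```

I handed the job in at about 35 s: the cover opening is centred under the probe to within about 1–2°, and the foot is on the 30 mm stopper, pushed in about 15 mm. That puts the pointer at the long mark as calculated from crank travel and landing height; the scale was too small in the images to read directly.

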